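# Reject the lopsided press handle

### The arm

A 6-joint arm with a two-finger parallel gripper is mounted at the origin on the work surface. World frame = base frame: x ahead of the robot, y to its left, z up, the work surface at z = 0. Lengths are in mm, angles in degrees, forces in N, time in s.
With the tool pointing down it reaches from about 350 to 850 mm from the base axis. Payload 8.1 kg.
Tool frame: the origin (TCP) lies midway between the tips of the shut fingers; the grasp point (between the pads) lies 19 mm behind it; z points along the fingers, y is the line along which they close (so a half turn about z gives the same grasp; the last joint's range is limited). The gripper opens to 85 mm and grips with 20 to 120 N. Pads are 22 mm wide; open, the fingers measure 114 mm over their backs; the gripper's body (76 mm by 85 mm) begins 54 mm behind the grasp point. The pads swing forward as they close: fully open they stand 13 mm farther back than shut.
Start: joints at [-74.278, 7.471, 85.268, -0, 87.261, -4.893], TCP at [211.272, -561.578, 231.292] pointing down, gripper open.
Joint ranges: [-169.43, 169.43], [-51.17, 129.36], [1.28, 143.12], [-76.62, 256.62], [0, 156.53], [-152.29, 152.29]. Speed limits (degrees/s): [136.94, 136.94, 159.86, 180, 180, 180].

### API

Orientations are given as [roll, pitch, yaw] about the fixed x, y, z axes, in that order (R = Rz(yaw) Ry(pitch) Rx(roll)).
In Python, from bench import r gives the robot as it stands. The module is installed in compiled form; this text tells all that it offers.
- The arm moves only by the tool jog_arm, never from a script. Its argument "rows" is a list of rows, each a list of 2 entries, a list of its own where there are three numbers: the shift along the tool's x, y, z in mm, then the turn, a rotation vector about the tool's x, y, z in rad. A call has 1 to 10 rows; each row is the pose to reach, as a shift and turn from the pose commanded when the call began, along the tool's axes at that moment; what a row does not reach only later rows make up. A row lasts 1/10 s, in which the tool goes at most 50 mm and 8.59 degrees, less where a joint would pass 70% of its speed; a pose out of reach is approached as far as the arm can. A call with a gripper value outside its range is refused whole. "grip" is the finger opening in mm, from 0 to 85.4, set as the call begins (left out, the last holds). The fingers move at their own pace and stop on an object; "force" is the grip in N (left out, the last holds). Time passes only in rows, so rows that repeat a pose let the fingers close. It gives the time, the measured TCP pose, the force, the opening and the grip force at its end, in the units of the state.
- r.sense(): the state, without advancing time (a new reading comes with each control period).
- r.snapshot(name): name is "scene" or "top" or "wrist"; returns (picture, depth): 400x640x3 uint8, blue, green, red; 400x640 float32, mm along the optical axis (not along the pixel's ray), 0 where there is no reading.
- r.camera_params(name): a dict with "fx", "fy", "cx", "cy" (pixels), "pose" (4x4, takes a point from camera to world coordinates); the wrist camera has in their place "tool_from_camera" (4x4, takes a point from camera to tool coordinates, whose origin is the TCP and whose axes are the flange's). Camera axes: x right, y down, z forward; pixel columns grow to the right and rows downward; lengths in mm; the calibration is good to about 2 mm. A picture is of the moment at which its call begins: read the wrist's pose just before it. camera_params takes no time and is no camera call.
- r.hand_in(): hands the job in; it is judged then, once.
The state is a dict: "time": time; "joint_pos": joint angles; "qd": joint speeds; "joint_efforts": joint torques, N m; "tool_pos": TCP position; "tcp_rot": TCP orientation; "ft_force": force on the tool from outside, world axes, zero at the start; "wrist_torque": the same for the moment, N m; "finger_gap": finger opening in mm; "grip_force": force on a finger pad.
Only numpy, scipy, OpenCV 4.12 (cv2) and the standard library are available. Lean on these libraries where they do the work, as an engineer would, in place of code of your own. Each camera call takes 0.05 s, during which the arm holds its last target. There are 200 camera calls.

### The job

One of the two wooden press handles hides a weight in one end. Laid by its middle on the knife-edge stand, lengthwise along the long base plate, the true handle stays level and the lopsided one tips. Finish with the true handle balanced level on the stand and the lopsided one lying flat in the grey reject tray.

Things in the scene. Friction and masses are not known exactly. Their poses are not given: they have to be found in the camera images.
- handle_1_mid (a point): wooden press handle, a flat bar with rounded ends: 220 mm long (x), 26 wide (30 at the ends), 22 thick, about 0.15 kg, steel band and dark socket at its middle. Point: its centre, half-way up; lying flat on the bench, 11 mm up. The two look and feel alike; exactly one, not told which, has its centre of mass over 25 mm from the middle.
- handle_2_mid (a point): wooden press handle, a flat bar with rounded ends: 220 mm long (x), 26 wide (30 at the ends), 22 thick, about 0.15 kg, steel band and dark socket at its middle. Point: its centre, half-way up; lying flat on the bench, 11 mm up. Looks like the other; exactly one of the two is weighted.
- stand_edges (a point): fixed steel stand: base 130 (x) x 56 x 8 mm, narrow post, two knife edges on top, 22 mm over all in x, 20 mm long in y (narrower than a handle: fingers fit beside them). Point: midway between the edges' tops, 30 mm up. Lay a handle along x, centre 41 mm up; a true one stays level if centred within 10 mm; a weighted one tips 17 degrees in a second, one end on the bench, and stays leaning.
- tray_in (a point): fixed open grey reject tray, 290 (x) by 160 mm (y) outside, walls 4 mm thick, top 22 mm above the bench. Point: centre of its inner floor, about 4 mm above the bench. A handle goes in lengthwise along x, its centre then about 15 mm above the bench.
Things that resemble listed ones, but are neither listed nor needed, are in the scene too. Leave any purple or turquoise look-alike of the part that bears handle_2_mid alone.

How it is judged (in metres and radians):
At the end, for the whole second after the job is handed in: One handle balances released on the knife edges: its middle within 20 mm of the stand's point, level within 6 degrees, along the stand's x axis within 20 degrees. The other lies flat (within 7 degrees) on the tray's floor, its middle within 70 mm of the tray's centre (((horizontal distance between handle_1_mid and stand_edges below 0.02 m and height (world z) of handle_1_mid between 0.036 and 0.048 m and angle between handle_1_mid's own z axis and vertical below 0.11 rad and angle between the x axis of handle_1_mid and the x axis of stand_edges, either way round below 0.35 rad and horizontal distance between handle_2_mid and tray_in below 0.07 m and height (world z) of handle_2_mid below 0.024 m and angle between handle_2_mid's own z axis and vertical below 0.125 rad) or (horizontal distance between handle_2_mid and stand_edges below 0.02 m and height (world z) of handle_2_mid between 0.036 and 0.048 m and angle between handle_2_mid's own z axis and vertical below 0.11 rad and angle between the x axis of handle_2_mid and the x axis of stand_edges, either way round below 0.35 rad and horizontal distance between handle_1_mid and tray_in below 0.07 m and height (world z) of handle_1_mid below 0.024 m and angle between handle_1_mid's own z axis and vertical below 0.125 rad))); the robot touches nothing.
It also fails if it takes over 67 s, if anything falls off the work surface, if the arm or the gripper's body presses on something with over 40 N, if the wrist force passes 120 N, or if a joint passes its speed limit or range.

## Working session

There is one attempt and no reset: what is moved stays moved. The work goes in short steps, Python scripts to look and compute and a tool call to move; the robot and the scene stay as the last step left them, time stands still between calls to the robot, and variables do not carry over. Pictures are saved under pics/ and viewed, at most 10 in all, crops included, and the job is handed in when it is done.

Besides the shell and the picture viewer there is one more tool, called after "Call:" as name([rows], argument=value, ...), one row to a line, values as JSON. jog_arm: Moves the arm, as the interface text tells. Its arguments: {"type":"object","properties":{"rows":{"type":"array"},"grip":{"type":"number"},"force":{"type":"number"}},"required":["rows"]}

```bash
mkdir -p pics; python3 - <<'E'
from bench import r
import cv2,numpy as np
print(r.sense())
for n in("scene","top"):
    p,d=r.snapshot(n); cv2.imwrite(f"pics/{n}0.png",p); np.save(f"pics/{n}0.npy",d)
    print(n,r.camera_params(n))
print(r.camera_params("wrist"))
E
```

```text
{'time': 0.0, 'joint_pos': array([-7.42800636e+01,  7.51618389e+00,  8.53318968e+01,  1.30467993e-03,
        8.72618130e+01, -4.89233765e+00]), 'qd': array([ 0.12335358,  0.02099414,  0.01939304,  0.08477202, -0.15907339,
        0.11843528]), 'joint_efforts': array([ 1.26480179e-03, -5.69397640e+01, -5.00547016e+01,  5.16576256e-05,
        1.47104042e-02, -2.54953886e-05]), 'tool_pos': array([ 211.10550662, -561.02429008,  230.20814176]), 'tcp_rot': array([-1.79890618e+02, -1.06704585e-02,  2.06122002e+01]), 'ft_force': array([-0.10408043,  0.89560034,  0.56186559]), 'wrist_torque': array([ 0.02966993, -0.07228866, -0.02165464]), 'grip_force': 0.0, 'finger_gap': 84.96389066831921}
scene {'fx': 412.17629099308937, 'fy': 412.17629099308937, 'cx': 315.23448593984176, 'cy': 199.0937534008642, 'pose': array([[-6.70836302e-01,  5.12213567e-01, -5.36298348e-01,
         1.16681524e+03],
       [ 7.41557737e-01,  4.55101047e-01, -4.92925105e-01,
         8.22092672e+02],
       [-8.41298636e-03, -7.28368244e-01, -6.85134237e-01,
         9.97421670e+02],
       [ 0.00000000e+00,  0.000000
[... 273 characters left out ...]
-01, -1.18441047e-02, -3.63276576e-03,
         1.69409330e+02],
       [ 4.42985876e-03, -6.79826098e-02, -9.97676672e-01,
         1.29142045e+03],
       [ 0.00000000e+00,  0.00000000e+00,  0.00000000e+00,
         1.00000000e+00]])}
{'fx': 301.3128146530532, 'fy': 301.3128146530532, 'cx': 316.0545202120134, 'cy': 199.82001876039644, 'tool_from_camera': array([[-1.50237230e-03, -9.52608447e-01, -3.04195479e-01,
         7.80436188e+01],
       [ 9.99998772e-01, -1.56673679e-03, -3.24914350e-05,
         1.10416624e+00],
       [-4.45642634e-04, -3.04195154e-01,  9.52609631e-01,
        -1.42380883e+02],
       [ 0.00000000e+00,  0.00000000e+00,  0.00000000e+00,
         1.00000000e+00]])}
```

View pics/top0.png

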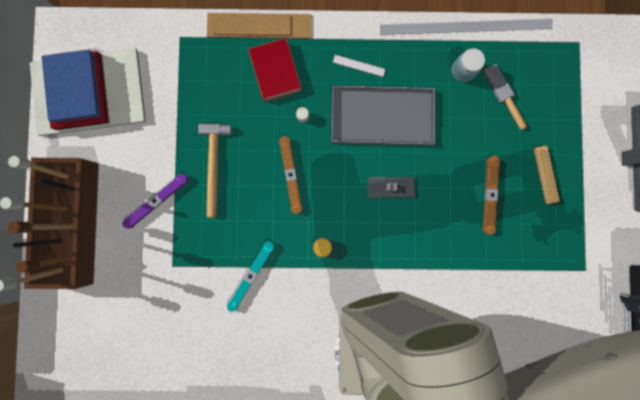

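View pics/scene0.png

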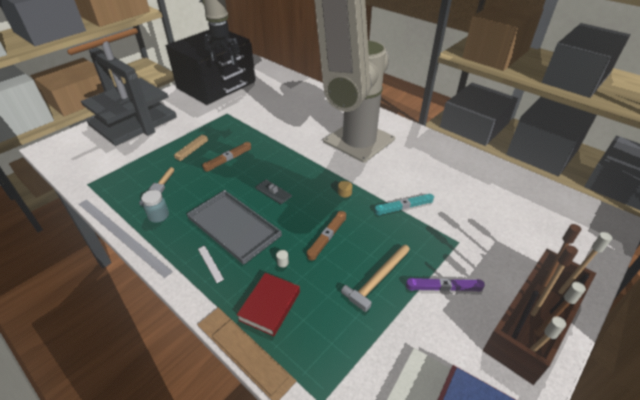

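The top view shows:
- **Handles:** wooden handles with a steel band at (291,174) and (492,195).
- **Fixed parts:** stand at (392,187), with its base running left to right, and tray at (383,115).
- **Could be mistaken for a handle:** plain wood block (547,175), hammer (212,170), chisel/brush (505,97), purple bar (155,201), turquoise bar (251,276).

I choose the two banded wooden bars. In the scene view they are at (327,234) and (227,157).

```bash
cat > h.py <<'E'
import cv2,numpy as np
from scipy.spatial.transform import Rotation as R
from bench import r
def K(c): return np.array([[c['fx'],0,c['cx']],[0,c['fy'],c['cy']],[0,0,1]])
def ray(c,T,uv):
    d=np.linalg.inv(K(c))@[uv[0],uv[1],1]; return T[:3,3],T[:3,:3]@d
def onz(c,T,uv,z):
    o,d=ray(c,T,uv); return o+d*(z-o[2])/d[2]
def two(a,b):
    (o,d),(p,e)=a,b; s=np.linalg.lstsq(np.c_[d,-e],p-o,rcond=None)[0]
    x,y=o+d*s[0],p+e*s[1]; return (x+y)/2,np.linalg.norm(x-y)
def tool(s):
    T=np.eye(4);T[:3,:3]=R.from_euler('xyz',s['tcp_rot'],degrees=True).as_matrix();T[:3,3]=s['tool_pos'];return T
def blobs(p,lo,hi,amin=60):
    m=cv2.inRange(cv2.cvtColor(p,cv2.COLOR_BGR2HSV),lo,hi)
    m=cv2.morphologyEx(m,cv2.MORPH_CLOSE,np.ones((9,9)))
    return [c for c in cv2.findContours(m,0,1)[0] if cv2.contourArea(c)>amin]
WOOD=((5,110,60),(16,255,255))
E
python3 - <<'E'
from h import *
cs={n:r.camera_params(n) for n in("scene","top")}
im={n:cv2.imread(f"pics/{n}0.png") for n in cs}
for n in cs:
    c=cs[n];print(n)
    for k in blobs(im[n],*WOOD,200):
        b=cv2.minAreaRect(k)
        print('wood',np.round(b[0]),np.round(b[1]),round(b[2]),onz(c,c['pose'],b[0],11).round())
# tray corners, stand, top, depth point
for n,roi in(("top",(325,80,120,72)),("top",(362,172,60,32)),("scene",(180,185,110,80)),("scene",(252,172,45,35))):
    x,y,w,h=roi;q=im[n][y:y+h,x:x+w]
    kk=max(blobs(q,(0,0,50),(180,75,180)),key=cv2.contourArea)
    b=cv2.minAreaRect(kk);print(n,np.round(b[0])+[x,y],b[1:],[onz(cs[n],cs[n]['pose'],v+[x,y],8).round() for v in cv2.boxPoints(b)])
big=np.vstack([cv2.resize(im['top'][130:245,265:535],None,fx=2.5,fy=2.5,interpolation=2),cv2.resize(im['scene'][130:270,180:450],None,fx=2.1,fy=2.1,interpolation=2)[:,:567].copy() if 0 else cv2.resize(im['scene'][130:270,180:450],(675,300),interpolation=2)])
cv2.imwrite('pics/crop0.png',big)
E
```

```text
scene
wood [317. 246.] [10. 29.] 36 [549. 259.  11.]
wood [ 81. 330.] [316. 156.] 46 [1176.  -11.   11.]
wood [401.  97.] [46. 20.] 31 [-394.  -53.   11.]
wood [102.  41.] [ 5. 72.] 72 [  217. -1760.    11.]
wood [273.  34.] [68. 90.] 90 [ -524. -1066.    11.]
top
wood [  8. 351.] [17. 96.] 0 [  -3. 1014.   11.]
wood [489. 217.] [11. 32.] 4 [ 378. -306.   11.]
wood [294. 196.] [32.  9.] 80 [430. 240.  11.]
wood [ 48. 223.] [ 60. 130.] 3 [348. 924.  11.]
wood [492. 173.] [11. 31.] 2 [ 503. -316.   11.]
wood [286. 153.] [32.  9.] 81 [553. 265.  11.]
wood [344.  20.] [ 39. 591.] 90 [941. 107.  11.]
top [383. 115.] ((103.97052001953125, 57.34088897705078), 1.3639276027679443) [array([583., 141.,   8.]), array([749., 138.,   8.]), array([ 745., -159.,    8.]), array([ 580., -154.,    8.])]
top [391. 187.] ((20.0, 46.0), 90.0) [array([487.,  34.,   8.]), array([488., -96.,   8.]), array([432., -96.,   8.]), array([430.,  34.,   8.])]
scene [241. 234.] ((112.20000457763672, 52.400001525878906), 36.869895935058594) [array([ 769., -152.,    8.]), array([ 566., -247.,    8.]), array([580., 225.,   8.]), array([753., 265.,   8.])]
scene [271. 191.] ((37.757591247558594, 16.949806213378906), 34.69515609741211) [array([ 501., -105.,    8.]), array([ 424., -137.,    8.]), array([432.,  34.,   8.]), array([504.,  58.,   8.])]
```

View pics/crop0.png

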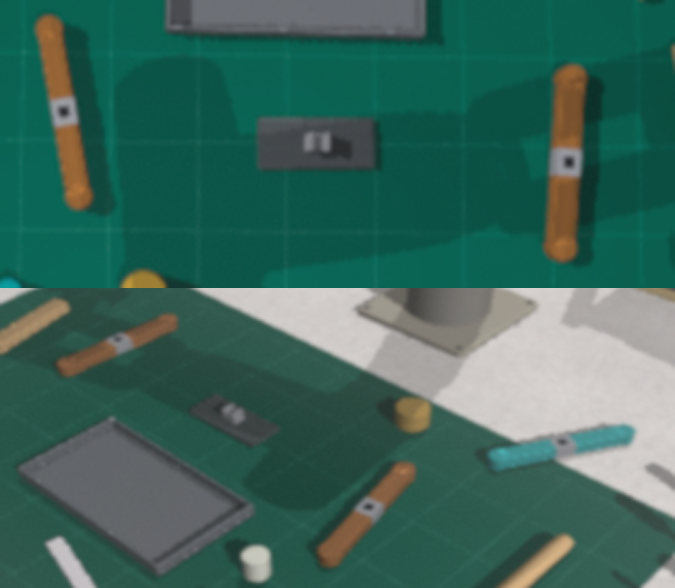

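The crop confirms the choice: both brown bars carry a steel band and a dark socket, and the knife edges sit mid-base on the stand. I triangulate the bands and edges next.

```bash
python3 - <<'E'
from h import *
t=r.camera_params("top");s=r.camera_params("scene")
for n,a,b,z in(("A",(290.6,174.4),(327.6,232.7),22),("B",(491.6,194.6),(227.6,156.1),22),("edge",(392.2,186.6),(273.2,188.3),30),("tray",(383,115),(240,227),4)):
    print(n,*two(ray(t,t['pose'],a),ray(s,s['pose'],b)),onz(t,t['pose'],a,z).round(1))
E
```

```text
A [490.16938793 251.51352649  17.8677872 ] 0.8333586094710412 [490.  250.9  22. ]
B [ 440.63717097 -312.74767623   10.57019726] 1.2182651744644581 [ 440.2 -308.9   22. ]
edge [459.14578685 -32.26646824  18.93438774] 1.151110018709377 [458.6 -30.9  30. ]
tray [ 6.57746710e+02 -1.09565960e-01  2.05748711e+00] 23.13227883076737 [665.4  -8.6   4. ]
```

Call:
jog_arm([
  [[303,-155,30],[0,0,0.44]],
  [[303,-155,30],[0,0,0.44]],
  [[303,-155,30],[0,0,0.44]],
  [[303,-155,30],[0,0,0.44]],
  [[303,-155,30],[0,0,0.44]],
  [[303,-155,30],[0,0,0.44]],
  [[303,-155,30],[0,0,0.44]],
  [[303,-155,30],[0,0,0.44]],
  [[303,-155,30],[0,0,0.44]],
  [[303,-155,30],[0,0,0.44]],
])

```text
time: 1.1
tool_pos: [439.7, -310.4, 201.1]
tcp_rot: [180.0, 0.0, -4.6]
ft_force: [0.1, -0.5, 0.2]
finger_gap: 85.5
grip_force: 0.0
```

```bash
cat >> h.py <<'E'
def wrist(name):
    s=r.sense();p,d=r.snapshot("wrist");cv2.imwrite(f"pics/{name}.png",p)
    c=r.camera_params("wrist");T=tool(s)@c['tool_from_camera'];return s,p,c,T
def handle(p,c,T,z):
    "ends (wood blobs) and middle of a handle, seen from the wrist"
    out=[]
    for k in blobs(p,*WOOD,300):
        b=cv2.minAreaRect(k);out.append((cv2.contourArea(k),np.round(b[0],1),np.round(b[1]),onz(c,T,b[0],z).round(1)))
    return out
E
python3 - <<'E'
from h import *
s,p,c,T=wrist("w1");print(s['time'],s['tool_pos'],s['tcp_rot'],s['finger_gap'])
for k in handle(p,c,T,22):print(k)
E
```

```text
1.1 [ 439.74427669 -310.36642917  201.12567971] [ 1.79992244e+02  3.37123597e-02 -4.61274037e+00] 85.47406034145688
(1488.0, array([317.6, 227.4]), array([73., 22.]), array([ 382. , -308.3,   22. ]))
(2177.0, array([317., 116.]), array([94., 28.]), array([ 505.7, -317.7,   22. ]))
```

View pics/w1.png

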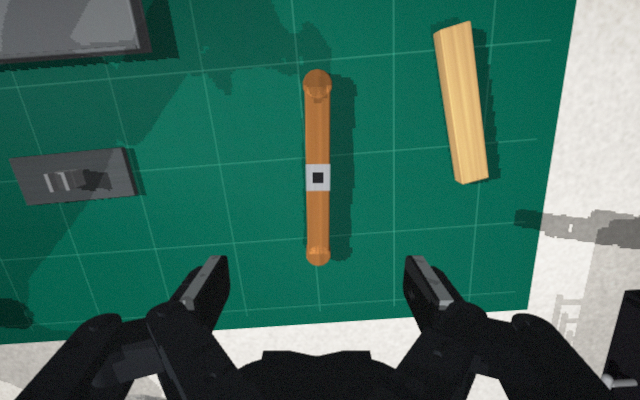

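The wrist view shows handle B centred, with its socket at (318,178) and ends at (317,70) and (318,265). The knife edges are at about (63,182). I go lower for a second look, to triangulate the height.

Call:
jog_arm([
  [[0,0,45],[0,0,0]],
  [[0,0,60],[0,0,0]],
  [[0,0,60],[0,0,0]],
])

```text
time: 1.45
tool_pos: [437.6, -309.0, 137.9]
tcp_rot: [-179.8, 0.3, -4.7]
ft_force: [-0.8, -0.1, 0.2]
finger_gap: 85.5
grip_force: 0.0
```

```bash
cat >> h.py <<'E'
def socket(p,x0,x1,y0=60,y1=330):
    "dark socket: centroid of the dark hole inside the bright band within a window"
    h=cv2.cvtColor(p,cv2.COLOR_BGR2HSV)
    m=cv2.inRange(h,(0,0,110),(180,50,255)); m[:, :x0]=0;m[:,x1:]=0;m[:y0]=0;m[y1:]=0
    m=cv2.morphologyEx(m,cv2.MORPH_CLOSE,np.ones((15,15)))
    k=max(cv2.findContours(m,0,1)[0],key=cv2.contourArea);b=cv2.minAreaRect(k);return np.array(b[0]),b[1],b[2]
E
python3 - <<'E'
from h import *
c=r.camera_params("wrist")
T1=np.eye(4);T1[:3,:3]=R.from_euler('xyz',[180,.03,-4.6],degrees=True).as_matrix();T1[:3,3]=[439.74,-310.37,201.1];T1=T1@c['tool_from_camera']
s,p,c,T=wrist("w2");print(s['time'],s['tool_pos'],s['tcp_rot'])
a=socket(cv2.imread('pics/w1.png'),290,345);b=socket(p,270,365,60,300);print(a,b)
print(two(ray(c,T1,a[0]),ray(c,T,b[0])),onz(c,T1,a[0],22),onz(c,T,b[0],22))
print('stand',onz(c,T1,(63,182),30))
for k in handle(p,c,T,22):print(k)
E
```

```text
1.45 [ 437.55907408 -308.97257138  137.90345369] [-179.76760847    0.32587151   -4.70161435]
(array([317., 177.]), (26.0, 24.0), 90.0) (array([320., 190.]), (32.0, 30.0), 90.0)
(array([ 440.62325462, -312.82638935,   17.91640667]), np.float64(0.8448564974148214)) [ 441.57872159 -312.47123989   22.        ] [ 441.82204979 -313.30917979   22.        ]
stand [460.23781173 -40.76594629  30.        ]
(2206.5, array([320. , 250.4]), array([87., 27.]), array([ 382.2, -308.5,   22. ]))
(3396.5, array([319.5, 114.5]), array([117.,  35.]), array([ 506.4, -318. ,   22. ]))
```

Call:
jog_arm([
  [[1,3,45],[0,0,0]],
  [[1,3,90],[0,0,0]],
  [[1,3,120],[0,0,0]],
  [[1,3,132],[0,0,0]],
  [[1,3,137],[0,0,0]],
  [[1,3,137],[0,0,0]],
  [[1,3,137],[0,0,0]],
], grip=70)

```text
time: 2.2
tool_pos: [442.6, -314.2, 6.7]
tcp_rot: [179.9, -0.2, -4.6]
ft_force: [0.5, -1.2, 0.3]
finger_gap: 70.1
grip_force: 0.0
```

Call:
jog_arm([
  [[0,0,0],[0,0,0]],
  [[0,0,0],[0,0,0]],
  [[0,0,0],[0,0,0]],
  [[0,0,0],[0,0,0]],
  [[0,0,0],[0,0,0]],
  [[0,0,0],[0,0,0]],
  [[0,0,0],[0,0,0]],
], grip=15, force=40)

```text
time: 2.9
tool_pos: [441.6, -313.3, 5.1]
tcp_rot: [180.0, -0.1, -4.6]
ft_force: [-0.3, -0.1, 6.4]
finger_gap: 24.9
grip_force: 41.5
```

Call:
jog_arm([
  [[0,0,-40],[0,0,0]],
  [[0,0,-90],[0,0,0]],
  [[-20,-50,-130],[0,0,-0.14]],
  [[-30,-98,-156],[0,0,-0.28]],
  [[-50,-146,-156],[0,0,-0.42]],
  [[-70,-190,-156],[0,0,-0.56]],
  [[-91,-220,-156],[0,0,-0.7]],
  [[-91,-247,-156],[0,0,-0.84]],
  [[-91,-247,-156],[0,0,-0.98]],
  [[-91,-247,-156],[0,0,-1.12]],
])

```text
time: 3.9
tool_pos: [369.8, -58.2, 160.1]
tcp_rot: [180.0, -0.0, 60.1]
ft_force: [0.2, -0.2, -0.7]
finger_gap: 25.3
grip_force: 40.6
```

Call:
jog_arm([
  [[0,0,0],[0,0,-0.14]],
  [[0,0,0],[0,0,-0.28]],
  [[0,0,0],[0,0,-0.42]],
  [[0,0,0],[0,0,-0.531]],
  [[0,0,0],[0,0,-0.531]],
  [[0,0,0],[0,0,-0.531]],
  [[0,0,0],[0,0,-0.531]],
])

```text
time: 4.6
tool_pos: [370.0, -59.4, 160.1]
tcp_rot: [-180.0, -0.0, 89.8]
ft_force: [-0.1, -0.2, -2.3]
finger_gap: 25.0
grip_force: 40.6
```

```bash
python3 - <<'E'
from h import *
s,p,c,T=wrist("w3");print(s['time'],s['tool_pos'],s['tcp_rot'],s['finger_gap'],s['ft_force'],s['wrist_torque'])
np.save('pics/T3.npy',T)
w=[s['wrist_torque']]
for i in range(4): r.snapshot("wrist");w.append(r.sense()['wrist_torque'])
print(np.mean(w,0),np.std(w,0))
E
```

```text
4.6 [369.98865278 -59.37054944 160.13292745] [-1.79981736e+02 -4.57145628e-03  8.98462315e+01] 25.047207692338155 [-0.0504566  -0.16787493 -2.33055377] [0.01084444 0.02119558 0.0408082 ]
[0.00392773 0.00807943 0.01766898] [0.03705562 0.02180433 0.0420575 ]
```

View pics/w3.png

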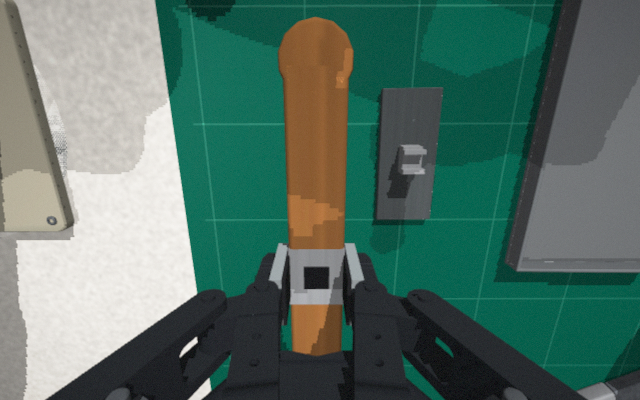

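The handle is held by its band at (317,277). The stand is clear of it: base corners at about (383,88), (443,88), (430,220) and (376,219), knife edges at about (412,159).

```bash
python3 - <<'E'
from h import *
c=r.camera_params("wrist");t=r.camera_params("top");T=np.load('pics/T3.npy')
p=cv2.imread('pics/w3.png');roi=p[135:190,390:435]
h=cv2.cvtColor(roi,cv2.COLOR_BGR2HSV);m=cv2.inRange(h,(0,0,135),(180,60,255))
ys,xs=np.nonzero(m);bb=(xs.min()+390,xs.max()+390,ys.min()+135,ys.max()+135);print(bb)
e=((bb[0]+bb[1])/2,(bb[2]+bb[3])/2)
print('edge',onz(c,T,e,30),two(ray(c,T,e),ray(t,t['pose'],(392.2,186.6))))
b=[onz(c,T,v,8) for v in((383,88),(443,88),(430,220))];print('base',np.round(b))
b=[onz(c,T,v,0) for v in((376,219),)];print(b, )
C=c['tool_from_camera'];print('band in tool',onz(c,C,(317,277),-17.5))
q=cv2.resize(p[70:235,360:460],None,fx=3.5,fy=3.5,interpolation=2)
w=cv2.resize(cv2.imread('pics/w1.png')[140:215,0:150],None,fx=3,fy=3,interpolation=2)
o=np.zeros((max(len(q),len(w)),800,3),np.uint8);o[:len(q),:q.shape[1]]=q;o[:len(w),350:800]=w
cv2.imwrite('pics/crop3.png',o)
E
```

```text
(np.int64(402), np.int64(425), np.int64(145), np.int64(173))
edge [459.26901364 -30.99548812  30.        ] (array([458.32744021, -30.48498597,  32.8882081 ]), np.float64(0.012226062932644732))
base [[432.  31.   8.]
 [487.  31.   8.]
 [490. -99.   8.]]
[array([ 434.81126468, -101.22262129,    0.        ])]
band in tool [ -1.35105001   0.70862836 -17.5       ]
```

View pics/crop3.png

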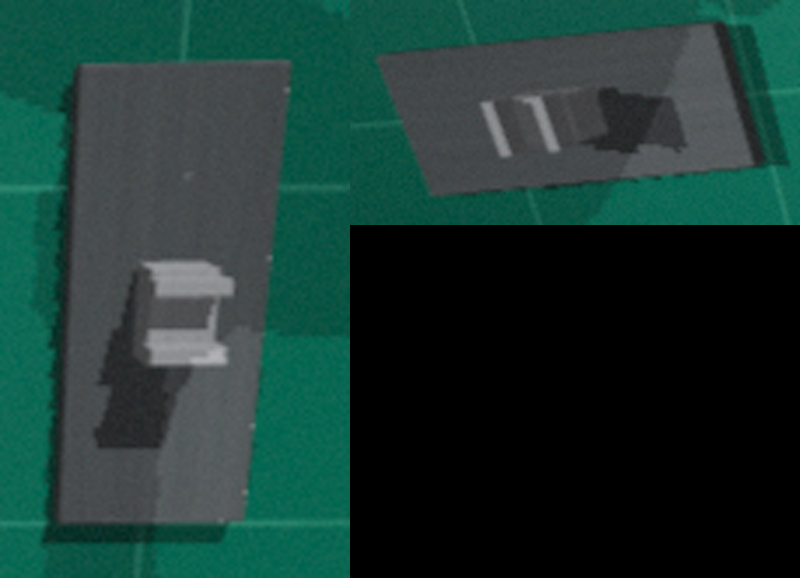

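The edge tops come to (460,-33,30), which agrees with the base centre and the stated height. Placing handle B.

Call:
jog_arm([
  [[14,45,0],[0,0,0]],
  [[28,89.5,0],[0,0,0]],
  [[28,89.5,40],[0,0,0]],
  [[28,89.5,80],[0,0,0]],
  [[28,89.5,105],[0,0,0]],
  [[28,89.5,115],[0,0,0]],
  [[28,89.5,121],[0,0,0]],
  [[28,89.5,124],[0,0,0]],
  [[28,89.5,125],[0,0,0]],
  [[28,89.5,125],[0,0,0]],
])

```text
time: 5.85
tool_pos: [460.7, -31.6, 36.6]
tcp_rot: [179.9, 0.0, 90.0]
ft_force: [0.1, -0.1, -2.2]
finger_gap: 25.1
grip_force: 40.6
```

Call:
jog_arm([
  [[0,0,1],[0,0,0]],
  [[0,0,1.5],[0,0,0]],
  [[0,0,1.5],[0,0,0]],
  [[0,0,1.5],[0,0,0]],
])

```text
time: 6.25
tool_pos: [460.6, -31.6, 35.1]
tcp_rot: [179.9, 0.0, 90.0]
ft_force: [-2.9, 0.2, 5.7]
finger_gap: 24.9
grip_force: 41.7
```

Contact shows at 5.7 N, so I release gently and let it settle.

Call:
jog_arm([
  [[0,0,0],[0,0,0]],
  [[0,0,0],[0,0,0]],
  [[0,0,0],[0,0,0]],
  [[0,0,0],[0,0,0]],
], grip=40)

```text
time: 6.65
tool_pos: [459.6, -31.4, 33.8]
tcp_rot: [-180.0, -0.0, 90.0]
ft_force: [0.9, -0.5, 0.1]
finger_gap: 40.0
grip_force: 0.0
```

Call:
jog_arm([
  [[0,0,0],[0,0,0]],
  [[0,0,-20],[0,0,0]],
  [[0,0,-60],[0,0,0]],
  [[0,0,-110],[0,0,0]],
  [[0,0,-150],[0,0,0]],
  [[0,0,-150],[0,0,0]],
  [[0,0,-150],[0,0,0]],
  [[0,0,-150],[0,0,0]],
  [[0,0,-150],[0,0,0]],
  [[0,0,-150],[0,0,0]],
])

```text
time: 7.65
tool_pos: [458.7, -31.2, 182.2]
tcp_rot: [-179.8, -0.0, 90.0]
ft_force: [0.4, 0.6, -0.3]
finger_gap: 40.2
grip_force: 0.0
```

```bash
python3 - <<'E'
from h import *
s,p,c,T=wrist("w4");print(s['time'],s['tool_pos'],s['tcp_rot'],s['finger_gap'],s['ft_force'])
np.save('pics/T4.npy',T)
for k in handle(p,c,T,52):print(k)
d=r.snapshot("wrist")[1]
m=cv2.inRange(cv2.cvtColor(p,cv2.COLOR_BGR2HSV),*WOOD)&((d>0)*255).astype(np.uint8)
v,u=np.nonzero(m);P=np.linalg.inv(K(c))@np.c_[u,v,np.ones(len(u))].T*d[v,u];P=(T[:3,:3]@P).T+T[:3,3]
P=P[(P[:,2]>5)&(abs(P[:,0]-460)<40)]
for y in range(-150,90,20):
    q=P[abs(P[:,1]-y)<6]
    if len(q)>20:print(y,len(q),np.median(q,0).round(1))
E
```

```text
7.65 [458.72726032 -31.23336642 182.19579613] [-1.79839807e+02 -3.00015645e-02  8.99984712e+01] 40.19853736781894 [ 0.3656131   0.61696437 -0.28202807]
(2001.5, array([318.5, 249. ]), array([82., 27.]), array([461.2, -93.2,  52. ]))
(3011.0, array([318.5, 120.5]), array([109.,  33.]), array([461.1,  31.5,  52. ]))
-130 259 [ 460.7 -129.7   51.4]
-110 252 [ 460.7 -109.7   51.3]
-90 264 [460.7 -90.   51.4]
-70 298 [460.7 -69.9  51.2]
-50 161 [461.6 -52.7  51.5]
-10 363 [460.7 -10.   51.3]
10 374 [460.6  10.1  51.5]
30 405 [460.6  30.1  51.3]
50 434 [460.6  50.2  51.3]
70 366 [460.6  68.7  51.3]
```

View pics/w4.png

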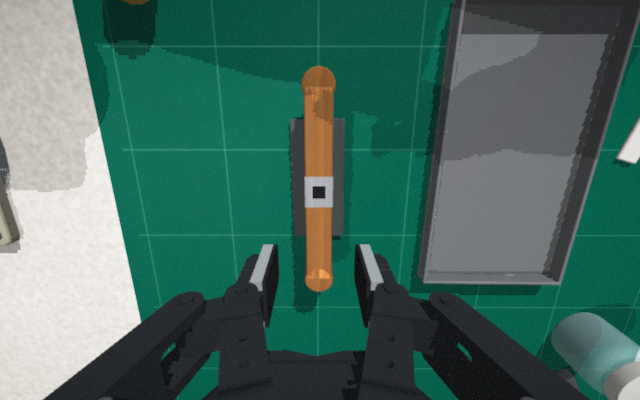

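Handle B stays level: its top sits at z≈51.4 over its whole length a second after release, with the socket at (318,192). So B is the true one. Handle A goes to the tray.

Call:
jog_arm([
  [[45,5,0],[0,0,0.14]],
  [[90,10,0],[0,0,0.28]],
  [[135,15,0],[0,0,0.42]],
  [[180,20,0],[0,0,0.56]],
  [[225,25,0],[0,0,0.7]],
  [[270,30,0],[0,0,0.84]],
  [[282,30.5,20],[0,0,0.98]],
  [[282,30.5,20],[0,0,1.12]],
  [[282,30.5,20],[0,0,1.26]],
  [[282,30.5,20],[0,0,1.37]],
], grip=70)

```text
time: 8.75
tool_pos: [489.7, 250.9, 162.9]
tcp_rot: [180.0, 0.1, 11.2]
ft_force: [0.5, -0.6, 0.5]
finger_gap: 70.2
grip_force: 0.0
```

Call:
jog_arm([
  [[0,0,0],[0,0,0]],
  [[0,0,0],[0,0,0]],
  [[0,0,0],[0,0,0]],
  [[0,0,0],[0,0,0]],
])

```text
time: 9.15
tool_pos: [490.2, 250.5, 163.8]
tcp_rot: [180.0, 0.0, 11.6]
ft_force: [0.5, 0.2, -0.4]
finger_gap: 70.2
grip_force: 0.0
```

```bash
python3 - <<'E'
from h import *
s,p,c,T=wrist("w5");print(s['time'],s['tool_pos'],s['tcp_rot'],s['finger_gap'])
for k in handle(p,c,T,22):print(k)
b=socket(p,250,390,100,290);print(b,onz(c,T,b[0],22))
t=r.camera_params("top");print(two(ray(c,T,b[0]),ray(t,t['pose'],(290.6,174.4))))
im=cv2.imread('pics/top0.png')[80:152,325:445]
b=cv2.minAreaRect(max(blobs(im,(0,0,50),(180,75,180)),key=cv2.contourArea))
print([onz(t,t['pose'],v+[325,80],z).round() for z in(4,22) for v in cv2.boxPoints(b)])
# tray rim seen from w4: lower-left outer corner, two views
T4=np.load('pics/T4.npy');print(onz(c,T4,(421,283),22),onz(c,T4,(561,286),22),two(ray(c,T4,(561,286)),ray(t,t['pose'],(435,88))))
E
```

```text
9.15 [490.16335279 250.50633308 163.79569246] [1.79999839e+02 4.01398937e-04 1.15979610e+01] 70.16978093987595
(799.5, array([621.5, 281.5]), array([40., 30.]), array([453.1, -96.1,  22. ]))
(2945.5, array([530.7, 265.6]), array([109.,  33.]), array([451.6,   8.4,  22. ]))
(1854.5, array([314.5, 242. ]), array([80., 25.]), array([432.8, 239.4,  22. ]))
(2760.0, array([316.5, 118. ]), array([106.,  31.]), array([554.9, 262.2,  22. ]))
(array([315.5, 186. ]), (27.0, 30.0), 0.0) [491.88218979 250.31694026  22.        ]
(array([490.60441749, 250.64493335,  17.82515683]), np.float64(1.1450000123639195))
[array([584., 140.,   4.]), array([750., 138.,   4.]), array([ 747., -160.,    4.]), array([ 581., -155.,    4.]), array([581., 141.,  22.]), array([744., 139.,  22.]), array([ 741., -155.,   22.]), array([ 578., -150.,   22.])]
[ 579.93712313 -152.16171531   22.        ] [ 742.5708284  -156.26812176   22.        ] (array([ 738.30213304, -152.29640993,   26.97153536]), np.float64(1.509830459076345))
```

Call:
jog_arm([
  [[1,0,45],[0,0,0.017]],
  [[1,0,90],[0,0,0.017]],
  [[1,0,130],[0,0,0.017]],
  [[1,0,150],[0,0,0.017]],
  [[1,0,157],[0,0,0.017]],
  [[1,0,159],[0,0,0.017]],
  [[1,0,159],[0,0,0.017]],
  [[1,0,159],[0,0,0.017]],
])

```text
time: 10.0
tool_pos: [492.7, 251.4, 6.8]
tcp_rot: [-180.0, -0.2, 10.5]
ft_force: [-0.6, -0.1, 0.3]
finger_gap: 70.1
grip_force: 0.0
```

Call:
jog_arm([
  [[0,0,0],[0,0,0]],
  [[0,0,0],[0,0,0]],
  [[0,0,0],[0,0,0]],
  [[0,0,0],[0,0,0]],
  [[0,0,0],[0,0,0]],
  [[0,0,0],[0,0,0]],
  [[0,0,0],[0,0,0]],
], grip=15, force=60)

```text
time: 10.7
tool_pos: [491.7, 251.1, 5.6]
tcp_rot: [-180.0, -0.1, 10.5]
ft_force: [-0.6, 0.4, 6.2]
finger_gap: 24.0
grip_force: 60.3
```

Call:
jog_arm([
  [[0,0,-45],[0,0,0]],
  [[0,0,-95],[0,0,0]],
  [[0,0,-140],[0,0,0]],
  [[18,42,-145],[0,0,-0.14]],
  [[36,86,-145],[0,0,-0.28]],
  [[54,130,-145],[0,0,-0.42]],
  [[73,174,-145],[0,0,-0.56]],
  [[92,218,-145],[0,0,-0.7]],
  [[110,260,-145],[0,0,-0.84]],
  [[120,284,-145],[0,0,-0.98]],
])

```text
time: 11.7
tool_pos: [661.9, -10.0, 148.9]
tcp_rot: [-180.0, 0.1, 66.9]
ft_force: [-0.0, 0.4, -1.8]
finger_gap: 24.3
grip_force: 59.6
```

Call:
jog_arm([
  [[0,0,0],[0,0,-0.14]],
  [[0,0,0],[0,0,-0.28]],
  [[0,0,0],[0,0,-0.408]],
  [[0,0,0],[0,0,-0.408]],
  [[0,0,0],[0,0,-0.408]],
])

```text
time: 12.2
tool_pos: [660.6, -6.4, 149.2]
tcp_rot: [-179.9, -0.0, 89.8]
ft_force: [-0.2, 0.6, -2.2]
finger_gap: 24.4
grip_force: 59.7
```

```bash
python3 - <<'E'
from h import *
s,p,c,T=wrist("w6");print(s['time'],s['tool_pos'],s['tcp_rot'],s['finger_gap'],s['ft_force'])
E
```

```text
12.2 [660.64189533  -6.42226748 149.19442839] [-1.79943785e+02 -3.39064351e-03  8.98385750e+01] 24.449741898621607 [-0.16089451  0.57812763 -2.18875537]
```

View pics/w6.png

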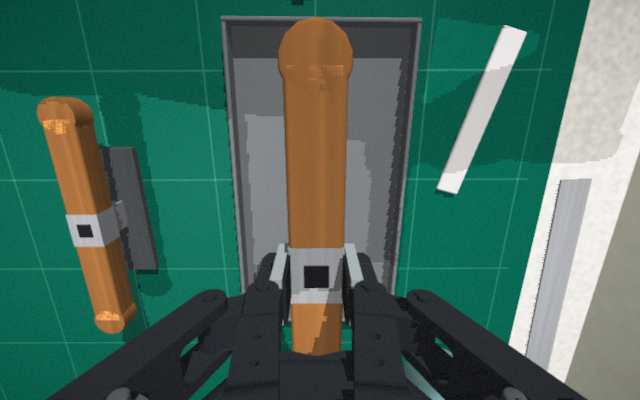

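Handle A hangs centred between the tray walls, which run from (224,20) to (420,20), and B is still balanced at the left. Lowering A into the tray.

Call:
jog_arm([
  [[0,0,45],[0,0,0]],
  [[0,0,90],[0,0,0]],
  [[0,0,120],[0,0,0]],
  [[0,0,132],[0,0,0]],
  [[0,0,137],[0,0,0]],
  [[0,0,139],[0,0,0]],
  [[0,0,139],[0,0,0]],
  [[0,0,139],[0,0,0]],
])

```text
time: 13.05
tool_pos: [662.7, -6.6, 13.1]
tcp_rot: [179.8, 0.0, 90.0]
ft_force: [-0.7, -0.4, -2.4]
finger_gap: 24.4
grip_force: 59.6
```

Call:
jog_arm([
  [[0,0,0],[0,0,0]],
  [[0,0,0],[0,0,0]],
  [[0,0,0],[0,0,0]],
  [[0,0,0],[0,0,0]],
], grip=45)

```text
time: 13.45
tool_pos: [661.2, -6.5, 11.1]
tcp_rot: [180.0, 0.0, 90.1]
ft_force: [0.2, 0.1, -0.1]
finger_gap: 45.1
grip_force: 0.0
```

Call:
jog_arm([
  [[0,0,-40],[0,0,0]],
  [[0,0,-90],[0,0,0]],
  [[0,0,-140],[0,0,0]],
  [[0,0,-170],[0,0,0]],
  [[0,0,-170],[0,0,0]],
  [[0,0,-170],[0,0,0]],
])

```text
time: 14.05
tool_pos: [661.6, -6.5, 181.9]
tcp_rot: [179.9, 0.0, 90.1]
ft_force: [-0.5, 0.0, -0.7]
finger_gap: 44.9
grip_force: 0.0
```

```bash
python3 - <<'E'
from h import *
s,p,c,T=wrist("w7");print(s['time'],s['tool_pos'],s['tcp_rot'])
d=r.snapshot("wrist")[1]
m=cv2.inRange(cv2.cvtColor(p,cv2.COLOR_BGR2HSV),*WOOD)&((d>0)*255).astype(np.uint8)
v,u=np.nonzero(m);Q=np.linalg.inv(K(c))@np.c_[u,v,np.ones(len(u))].T*d[v,u];Q=(T[:3,:3]@Q).T+T[:3,3]
for x0 in(460,661):
  P=Q[(Q[:,2]>5)&(abs(Q[:,0]-x0)<30)]
  print(x0,P[:,1].min(),P[:,1].max())
  for y in range(-150,130,30):
    q=P[abs(P[:,1]-y)<6]
    if len(q)>20:print(y,len(q),np.median(q,0).round(1),np.percentile(q[:,2],90).round(1))
E
```

```text
14.05 [661.60920083  -6.53964711 181.92258354] [1.79873234e+02 1.08204556e-02 9.00547326e+01]
460 -140.43952257298233 75.9628648468466
-120 356 [ 470.1 -120.4   52.3] 53.4
-90 372 [468.8 -90.   52.3] 53.5
-60 402 [469.3 -60.   52.3] 53.5
0 494 [4.69e+02 1.00e-01 5.23e+01] 53.4
30 535 [468.7  29.9  52.4] 53.5
60 651 [468.2  60.1  52.4] 53.5
661 -126.5501380885814 103.23715646909284
-120 21 [ 651.6 -115.4    6.7] 27.5
-90 226 [663.4 -89.9  27.7] 28.5
-60 242 [663.4 -59.8  27.7] 28.6
-30 245 [663.4 -30.3  27.7] 28.6
30 296 [662.4  29.9  27.6] 28.6
60 334 [662.4  59.9  27.6] 28.5
90 388 [662.5  90.   27.6] 28.5
```

View pics/w7.png

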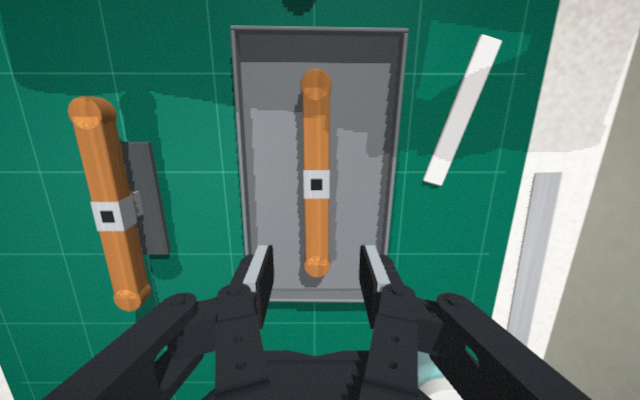

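A lies flat in the tray with its socket at (316,184), and B is level with its socket at (107,216). I check B's x position once more before handing in.

```bash
python3 - <<'E'
from h import *
c=r.camera_params("wrist");T=tool(r.sense())@c['tool_from_camera']
print(onz(c,T,(107,216),52),onz(c,T,(316,184),26))
p,_=r.snapshot("scene");s=r.camera_params("scene")
for k in blobs(p,*WOOD,150):
    b=cv2.minAreaRect(k);print(np.round(b[0]),np.round(b[1]),onz(s,s['pose'],b[0],52).round())
cv2.imwrite('pics/end.png',cv2.resize(p[130:290,160:420],None,fx=3,fy=3,interpolation=2))
E
```

```text
[460.23750611 -31.77172545  52.        ] [659.9255664   -7.07782542  26.        ]
[569. 309.] [16. 23.] [298. 913.  52.]
[245. 232.] [27.  9.] [679.  79.  52.]
[ 80. 329.] [316. 155.] [1175.   20.   52.]
[422. 108.] [23. 42.] [-316.   99.   52.]
[102.  41.] [ 5. 72.] [  257. -1653.    52.]
[335.  47.] [28. 80.] [-556. -599.   52.]
```

View pics/end.png

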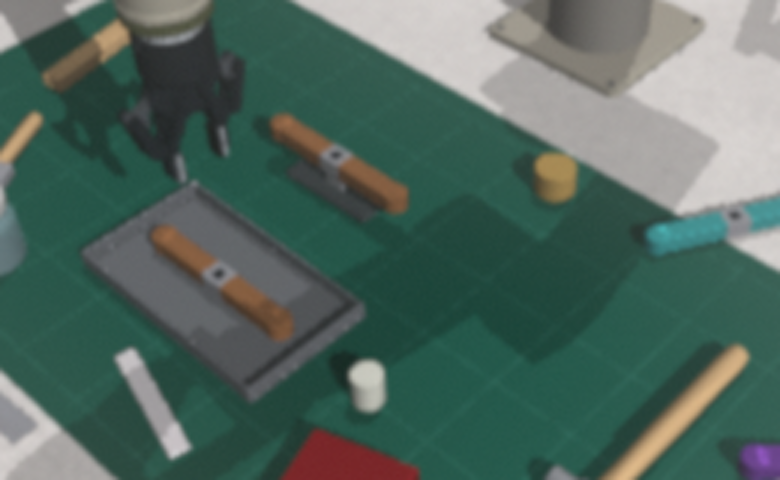

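The final view shows B level on the stand, with its socket at (335,155) in the crop, and A flat in the tray at (219,272). The gripper is clear of both. Handing in.

```bash
python3 -c "
from bench import r
print(r.hand_in())"
```

```text
the job is handed in; nothing more can be done
None
```

The job is handed in at about 14 s: the true handle is balanced level on the stand, about 1 mm from where I measured its centre, and the other lies flat in the grey tray, but no verdict was returned. I tested only the true handle on the stand; the other is taken as the lopsided one because exactly one is weighted.

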